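# Lock the stencil plate onto the painting stand

## Task

Mount the orange stencil plate on the sloped painting stand: fit the large end of its keyhole over the stud head, then slide the plate straight down the slope until it is fully home on the stud and lying flat on the board. Then swing the red clamp lever fully shut over the plate and let go. Leave the other things on the bench where they are.

Things in the scene. Friction and masses are not known exactly. Their poses are not given: they have to be found in the camera images.
- plate_grip (a point): Centre of the wooden grip bar on the loose orange stencil plate (0.2-0.35 kg, 160 x 110 x 6 mm, starts flat on the bench, bar up). Plate axes: x lengthwise towards the keyhole end, y across, z up. Bar: 44 mm along x, 18 mm along y, top 44 mm above the plate's upper face. The point is 28 mm above the plate's underside, 12 mm from the plate's centre towards -x. Two 40 x 20 mm windows flank the bar.
- plate_hole (a point): Centre of the large end of the plate's keyhole, at the level of the plate's underside: a 27 mm wide through opening, 40 mm along +x from plate_grip. Axes as plate_grip.
- plate_slot_end (a point): The point in the narrow end of the keyhole where the stud's axis sits when the plate is fully home, at the level of the plate's underside; 30 mm along +x from plate_hole. The slot is 14 mm wide. Axes as plate_grip.
- stud (a point): Foot of the steel stud, on the surface of the fixed stand's white board. Board axes: x straight up the slope, y across, z square out of the board (20 deg from vertical). Neck 10 mm thick; head 20 mm across, bevelled, underside 9.5 and top 16.5 mm above the board. Plate goes on with its x along board x, locks by sliding 30 mm to -x. Board spans x -178..37, y -80..115 mm, bare but for the clamp.
- clamp_hinge (a point): Middle of the clamp lever's hinge, in a low dark block on the board; from the stud, in board axes: x -120, y +95, z +13.5 mm. Axes as stud; hinge axis along x. The block's two ears stand 26 mm tall and span 38 mm along x.
- clamp_tip (a point): Near the free end of the red lever, mid-thickness, 85 mm from the hinge axis. Lever: 92 mm long from the axis, 16 mm wide (22 at the tip), 12 mm thick. Shut, it lies parallel to the board pointing to board -y, underside 7.5 mm above the board, across the plate's downhill end, about 17 mm clear of the grip bar.
- clamp (a joint): Angle of the clamp lever, rad: 0 = shut (end stop, flat over the plate), 1.57 = standing square to the board, 2.0 = leaning outwards (open stop). Starts open between 1.5 and 1.85. Stiff hinge (about 0.08 N m) without spring: it stays where it is left and can be pushed with closed fingers.
- tape: Bystander: yellow tape roll lying flat, 68 mm across, 24 mm tall; origin at the centre of its underside.
- paint_jar: Bystander: white paint jar with black cap, 56 mm across, 75 mm tall; origin under its centre.
- sanding_block: Bystander: cork sanding block 100 x 50 x 30 mm; origin under its centre.
- brush: Bystander: paint brush lying on the bench, 190 mm long; handle towards its -x.
- paint_can: Bystander: steel paint can with orange band, 84 mm across, 110 mm tall; origin under its centre.
- mug: Bystander: blue mug, 80 mm across, 90 mm tall; origin under its centre.
There are look-alikes about, which are no part of the job. What is shaped like the part that bears plate_grip but purple or yellow is not meant.

How it is judged:
By the outcome, as a careful person would: the job done as asked, in the order asked, and still so for the second after the job is handed in, with the robot touching nothing.
It also fails if it takes over 59 s, if anything falls off the work surface, if the arm or the gripper's body presses on something with over 40 N, if the wrist force passes 120 N, or if a joint passes its speed limit or range.

## Robot

A 6-joint arm with a two-finger parallel gripper is mounted at the origin on the work surface. World frame = base frame: x ahead of the robot, y to its left, z up, the work surface at z = 0. Lengths are in m, angles in rad, forces in N, time in s.
With the tool pointing down it reaches from about 0.375 to 0.975 m from the base axis. Payload 3.8 kg.
Tool frame: the origin (TCP) lies at the very end of the fingers, on their centre line; the grasp point (between the pads) lies 19 mm behind it (grasp_offset is the distance from the TCP to the grasp point, in m); z points along the fingers, y is the direction in which the jaws open and shut (so a half turn about z gives the same grasp; the last joint's range is limited). The gripper opens to 85 mm and grips with 20 to 120 N. Pads are 22 mm wide; open, the fingers measure 114 mm over their backs; the gripper's body (76 mm by 85 mm) begins 54 mm behind the grasp point. The pads swing forward as they close: fully open they stand 13 mm farther back than shut.
Start: joints at [1.193, 0.264, 1.604, -0, 1.274, -0.037], TCP at [0.226, 0.636, 0.192] pointing down, gripper open.
Joint ranges: [-2.63, 2.63], [-0.94, 2.18], [0.31, 2.57], [-1.31, 4.45], [0, 2.66], [-2.55, 2.55]. Speed limits (rad/s): [2.57, 2.57, 3.14, 3.14, 3.14, 3.14].

## Interface

Orientations are given as a 3x3 rotation matrix whose columns are the frame's x, y, z axes.
In Python, from rig import state, capture, close_job, grasp_offset gives the robot as it stands.
- The arm moves only by the tool step_arm, never from a script. Its arguments are lists of equal length, an entry for each row: "slide": the shift along the tool's x, y, z in cm, a list of three; "spin": the turn about the tool's z in degrees. A call has 1 to 10 rows; each row is the pose to reach, as a shift and turn from the pose measured when the call began, along the tool's axes at that moment; what a row does not reach only later rows make up. A row lasts 1/12 s, in which the tool goes at most 41.7 mm and 7.16 degrees, less where a joint would pass 70% of its speed; a pose out of reach is approached as far as the arm can. A call with a gripper value outside its range is refused whole. "claw" is the closure, from -1 (fully open) to 1 (shut), set as the call begins (left out, the last holds). The fingers move at their own pace and stop on an object; "newtons" is the grip in N (left out, the last holds). Time passes only in rows, so rows that repeat a pose let the fingers close. It gives the time, the measured TCP pose, the force and the opening at its end, in the units of the state.
- state(): the state, without advancing time (a new reading comes with each control period).
- capture(name): name is "side" or "top" or "wrist"; returns a dict with "image" (384x512x3 uint8, red, green, blue), "range_z" (384x512 float32, m along the optical axis (not along the pixel's ray), 0 where there is no reading), "fx", "fy", "cx", "cy" (pixels), "R" (3x3) and "t" (3): a world point X has camera coordinates R X + t; the wrist camera has in their place "T_tool_cam" (4x4, takes a point from camera to tool coordinates, whose origin is the TCP and whose axes are the flange's). Camera axes: x right, y down, z forward; pixel columns grow to the right and rows downward; lengths in m; the calibration is good to about 2 mm. A picture is of the moment at which its call begins: read the wrist's pose just before it.
- close_job(): hands the job in, once; it reports no verdict.
The state is a dict: "t": time; "joint_pos": joint angles; "dq": joint speeds; "effort": joint torques, N m; "tcp_pos": TCP position; "tcp_rot": TCP orientation; "ft_force": force on the tool from outside, world axes, zero at the start; "wrist_torque": the same for the moment, N m; "finger_gap": finger opening in m.
Only numpy, scipy, OpenCV 4.12 (cv2) and the standard library are available. Lean on these libraries where they do the work, as an engineer would, in place of code of your own. Each camera call takes 0.05 s, during which the arm holds its last target. There are 200 camera calls.

## Working session

There is one attempt and no reset: what is moved stays moved. The work goes in short steps, Python scripts to look and compute and a tool call to move; the robot and the scene stay as the last step left them, time stands still between calls to the robot, and variables do not carry over. Pictures are saved under pics/ and viewed, about 8 in all and at most 12, crops included, and the job is handed in when it is done.

Besides the shell and the picture viewer there is one more tool, called after "Call:" as a command line: name --pt "numbers of a row" for each row, then --argument value for the rest. step_arm: Moves the arm, as the interface text tells. Its arguments: {"type":"object","properties":{"slide":{"type":"array"},"spin":{"type":"array"},"claw":{"type":"number"},"newtons":{"type":"number"}},"required":["slide","spin"]}

```bash
mkdir -p pics; ls; cat > h.py <<'E'
import numpy as np, cv2
from rig import state, capture
def world(c, s=None):
    z=c["range_z"].astype(float); v,u=np.mgrid[:384,:512]
    P=np.stack([(u-c["cx"])/c["fx"]*z,(v-c["cy"])/c["fy"]*z,z],-1)
    if "R" in c: W=(P-c["t"])@c["R"]
    else:
        T=c["T_tool_cam"]; W=(P@T[:3,:3].T+T[:3,3])@np.array(s["tcp_rot"]).T+s["tcp_pos"]
    W[z==0]=np.nan
    return W
def get(name):
    s=state(); c=capture(name); return c,world(c,s),s
def save(f,im): cv2.imwrite("pics/"+f,im[...,::-1])
E
python3 - <<'E'
from h import *
s=state(); print(s)
a,_,_=get("top");b,_,_=get("side")
np.savez("/tmp/0.npz",top=a["image"],side=b["image"])
im=np.vstack([a["image"],b["image"]])
save("a.png",np.hstack([a["image"],b["image"]])[:, :] if 0 else cv2.resize(a["image"],(780,585)))
save("b.png",cv2.resize(b["image"],(780,585)))
E
```

```text
pics
{'t': 0.0, 'joint_pos': array([ 1.19310542e+00,  2.64745207e-01,  1.60538601e+00,  4.33203158e-05,
        1.27372608e+00, -3.69069526e-02]), 'dq': array([-7.09107252e-04, -7.08955229e-05,  8.44021541e-04, -2.96398535e-04,
        1.66965992e-03, -5.59052960e-04]), 'effort': array([-3.33891667e-04, -5.15091026e+01, -3.67319834e+01, -1.63171112e-04,
        1.26329408e-02, -2.82670459e-05]), 'tcp_pos': array([0.22528601, 0.63541047, 0.19096102]), 'tcp_rot': array([[-9.42488629e-01,  3.34237073e-01, -8.73645792e-04],
       [ 3.34238191e-01,  9.42486321e-01, -2.08974856e-03],
       [ 1.24927769e-04, -2.26157004e-03, -9.99997435e-01]]), 'ft_force': array([0.48716961, 0.48861296, 0.40191184]), 'wrist_torque': array([ 0.0015375 ,  0.00552187, -0.00196669]), 'finger_gap': 0.08518487797637361}
```

View pics/a.png

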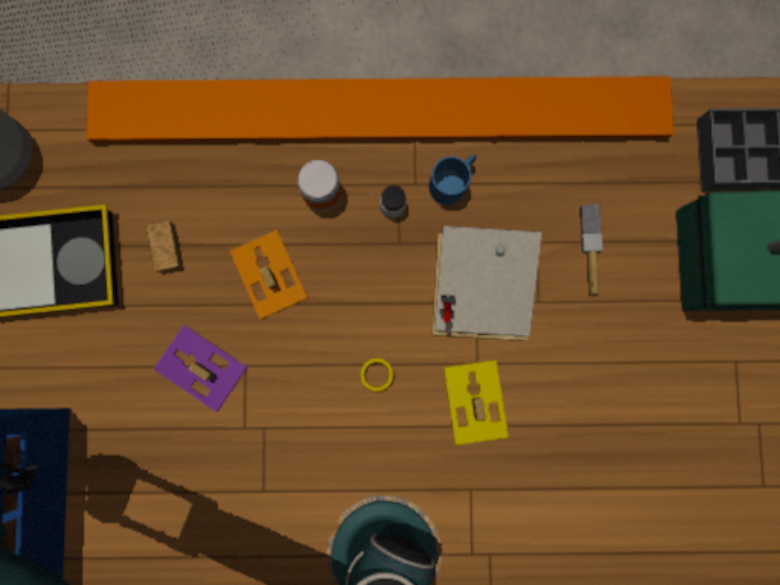

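View pics/b.png

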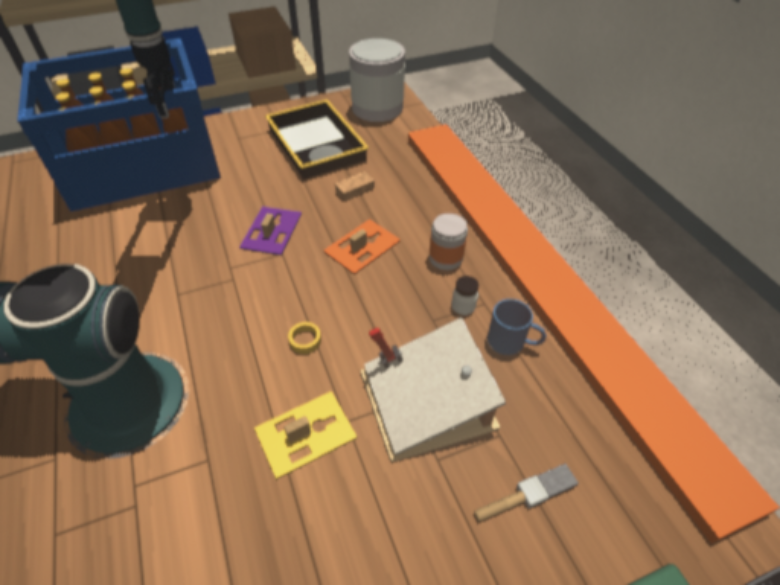

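Both views show the bench. In the top view (780×585), three things could be taken for the plate: orange (268,273), purple (200,368) and yellow (476,402). The orange rail at the top and the band on the can share its colour only. I choose the orange one at (268,273). The board is at (488,283), with the stud at (500,250) and the red lever at (447,312).

```bash
cat > scene.py <<'E'
from h import *
def plate(W,im,lo=(0.3,0.1),hi=(0.75,0.6)):
    hsv=cv2.cvtColor(im,cv2.COLOR_RGB2HSV)
    m=(hsv[...,0]<16)&(hsv[...,1]>200)&(hsv[...,2]>120)
    n,l,st,c=cv2.connectedComponentsWithStats(m.astype(np.uint8))
    return m,l,st,c
E
python3 - <<'E'
from scene import *
c,W,s=get("top"); im=c["image"]; k=512/780
print("campos",-c["R"].T@c["t"], c["fx"])
m,l,st,ce=plate(W,im)
for i in range(1,len(st)):
    if st[i,4]>200:
        p=W[l==i]; print(i,st[i],np.nanmean(p,0))
def at(u,v): return W[int(v*k),int(u*k)]
for n,(u,v) in dict(grip=(267,277),stud=(500,250),bTL=(446,232),bTR=(536,237),bBR=(525,333),bBL=(437,330),bc=(490,290),ltip=(447,312),tape=(377,361),can=(319,180)).items(): print(n,at(u,v).round(4))
# board fit
x0,x1,y0,y1=[int(q*k) for q in (462,530,265,325)]
p=W[y0:y1,x0:x1].reshape(-1,3);p=p[~np.isnan(p[:,0])]
q=np.c_[p[:,:2],np.ones(len(p))]; A=np.linalg.lstsq(q,p[:,2],rcond=None)[0]
print("plane",A,np.std(p[:,2]-q@A)); g=A[:2]; print("slope deg",np.degrees(np.arctan(np.hypot(*g))),"yaw",np.degrees(np.arctan2(g[1],g[0])))
cr=np.hstack([cv2.resize(im[140:220,140:215],(390,416),interpolation=cv2.INTER_CUBIC),cv2.resize(im[140:230,275:365],(410,416),interpolation=cv2.INTER_CUBIC)])
save("c.png",cr)
E
```

```text
campos [0.38674852 0.00334935 1.36717781] 426.536813965688
1 [   56    50   387    41 14340] [ 0.92932439 -0.00698576  0.02950093]
grip [0.5666 0.2337 0.0463]
stud [ 0.6066 -0.2351  0.1022]
bTL [ 0.6452 -0.1282  0.0966]
bTR [ 0.6329 -0.3045  0.1047]
bBR [ 0.4471 -0.2933  0.034 ]
bBL [ 0.4562 -0.1143  0.009 ]
bc [ 0.533  -0.2195  0.0586]
ltip [ 0.4833 -0.1228  0.1488]
tape [0.3939 0.0104 0.0212]
can [0.7485 0.1217 0.1112]
plane [ 0.36351291 -0.02189251 -0.13709577] 0.0028548998159375616
slope deg 20.010184460650514 yaw -3.4464665124098097
```

View pics/c.png

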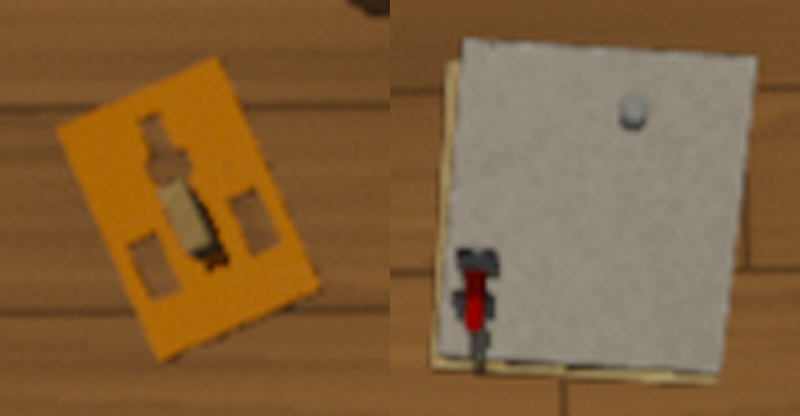

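The crop confirms the orange plate at left: bar, large hole next to the bar, slot towards the far end. On the right, the stud is at (632,112) and the lever stands open at (475,300).

```bash
python3 - <<'E'
from scene import *
c,W,s=get("top"); im=c["image"]
hsv=cv2.cvtColor(im,cv2.COLOR_RGB2HSV)
m=np.zeros((384,512),np.uint8); sub=hsv[140:220,140:215]
m[140:220,140:215]=((sub[...,0]<18)&(sub[...,1]>215)&(sub[...,2]>130))
m=cv2.morphologyEx(m,cv2.MORPH_OPEN,np.ones((3,3)))
v,u=np.nonzero(m)
# intersect rays with z=0.006
def ray(u,v,z):
    d=np.stack([(u-c["cx"])/c["fx"],(v-c["cy"])/c["fy"],np.ones_like(u)],-1)@c["R"]; o=-c["R"].T@c["t"]
    return o+d*((z-o[2])/d[...,2])[...,None]
P=ray(u.astype(float),v.astype(float),.006)[:,:2]
r=cv2.minAreaRect((P*1000).astype(np.float32)); print(r)
# board corners by color
sub=np.zeros((384,512),np.uint8); h=hsv[140:230,275:365]; sub[140:230,275:365]=(h[...,1]<50)&(h[...,2]>100)
cn=max(cv2.findContours(sub,0,2)[0],key=cv2.contourArea); n=np.array([-.3635,.0219,1]);
o=-c["R"].T@c["t"]; q=cn[:,0].astype(float); d=np.c_[(q[:,0]-c["cx"])/c["fx"],(q[:,1]-c["cy"])/c["fy"],np.ones(len(q))]@c["R"]
tt=(-.1371-n@o)/(d@n); Q=o+d*tt[:,None]
z=n/np.linalg.norm(n)
for yaw in (-3.45,):
    pass
x=np.array([1,0,.0]);x-=z*(x@z);x/=np.linalg.norm(x);y=np.cross(z,x)
r2=cv2.minAreaRect((np.c_[Q@x,Q@y]*1000).astype(np.float32)); print(r2)
bp=r2[0][0]/1000*x+r2[0][1]/1000*y+z*((Q@z).mean()); print("board centre",bp)
# stud head blob
W_=W[155:180,315:345]; hgt=W_@z-(Q@z).mean(); b=hgt>.008
print("stud head pts",np.nanmedian(W_[b],0),b.sum(), np.nanmax(hgt))
print(grasp_offset if 'grasp_offset' in globals() else '', s["tcp_pos"])
import rig; print(rig.grasp_offset)
E
```

```text
((571.8846435546875, 232.93460083007812), (143.8182830810547, 107.1376724243164), 2.9166817665100098)
((536.3220825195312, -214.5360107421875), (193.50003051757812, 215.00071716308594), 85.67996978759766)
board centre [ 0.54806896 -0.21312474  0.0667905 ]
stud head pts [ 0.60951197 -0.23442718  0.10515641] 36 0.023390979379925805
 [0.2253676  0.63555884 0.19122859]
0.0187
```

Call:
step_arm --pt "-4 -2 -4" --pt "-8 -4 -7" --pt "-12 -6 -7" --pt "-16 -9 -7" --pt "-20 -12 -7" --pt "-24 -14 -7" --pt "-28 -16 -7" --pt "-31.5 -18.5 -7" --pt "-35 -21 -7" --pt "-38.5 -23 -7" --spin '[-4,-8,-13,-17,-22,-26,-31,-35,-39,-43.5]' --claw -1

```text
t: 1.03
tcp_pos: [0.4797, 0.3292, 0.2616]
tcp_rot: [[-0.912, -0.41, -0.001], [-0.41, 0.912, -0.001], [0.001, -0.001, -1.0]]
ft_force: [0.6, 0.6, 0.2]
finger_gap: 0.0852
```

```bash
python3 - <<'E'
from h import *
c,W,s=get("wrist"); print(s["t"],s["tcp_pos"],s["tcp_rot"],c["T_tool_cam"]); save("d.png",c["image"])
E
```

```text
1.0333 [0.4796692  0.32920358 0.26161637] [[-9.12241566e-01 -4.09652376e-01 -5.06175749e-04]
 [-4.09651488e-01  9.12241187e-01 -1.29422536e-03]
 [ 9.91936860e-04 -9.73290520e-04 -9.99999034e-01]] [[-1.26736213e-05 -9.46789021e-01 -3.21854859e-01  8.24929066e-02]
 [ 9.99999782e-01  2.00594301e-04 -6.29457953e-04  6.81344519e-04]
 [ 6.60526129e-04 -3.21854796e-01  9.46788812e-01 -1.82296042e-01]
 [ 0.00000000e+00  0.00000000e+00  0.00000000e+00  1.00000000e+00]]
```

View pics/d.png

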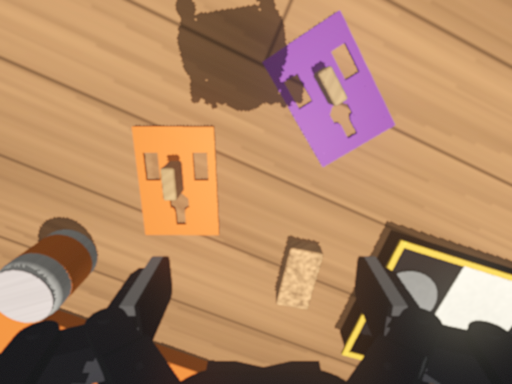

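The wrist view shows the orange plate whole at about (177,180), with the bar at (170,183) and the keyhole at (181,205). I'll fit it from here.

```bash
cat >> h.py <<'E'
def rays(c,s,uv):
    T=c["T_tool_cam"]; R=np.array(s["tcp_rot"])
    uv=np.asarray(uv,float); d=np.c_[(uv[:,0]-c["cx"])/c["fx"],(uv[:,1]-c["cy"])/c["fy"],np.ones(len(uv))]@T[:3,:3].T@R.T
    return R@T[:3,3]+s["tcp_pos"], d
def onplane(o,d,p,n): return o+d*(((p-o)@n)/(d@n))[:,None]
def orange(im,x0,x1,y0,y1):
    h=cv2.cvtColor(im,cv2.COLOR_RGB2HSV); m=((h[...,0]>8)&(h[...,0]<18)&(h[...,1]>205)&(h[...,2]>150)).astype(np.uint8)
    k=np.zeros_like(m);k[y0:y1,x0:x1]=1; return m*k
E
python3 - <<'E'
from h import *
c,W,s=get("wrist"); m=orange(c["image"],115,235,110,250)
cn=max(cv2.findContours(m,0,1)[0],key=cv2.contourArea)[:,0]
o,d=rays(c,s,cn); P=onplane(o,d,np.array([0,0,.006]),np.array([0,0,1.]))
print(cv2.minAreaRect((P[:,:2]*1000).astype(np.float32)), m.sum())
print(W[183,170],np.nanmedian(W[170:200,150:200][m[170:200,150:200]>0],0))
E
```

```text
Traceback (most recent call last):
ValueError: max() iterable argument is empty
```

```bash
python3 - <<'E'
import re
t=open('h.py').read()
t=t.replace("m=((h[...,0]>8)&(h[...,0]<18)&(h[...,1]>205)&(h[...,2]>150))","m=((h[...,0]<20)&(h[...,1]>SAT)&(h[...,2]>110))").replace("def orange","SAT=190\ndef orange")
open('h.py','w').write(t)
from h import *
c,W,s=get("wrist"); h=cv2.cvtColor(c["image"],cv2.COLOR_RGB2HSV); print(h[215,155],h[140,180],h[300,220],h[200,250],h[110,150])
m=orange(c["image"],115,235,110,250)
cn=max(cv2.findContours(m,0,1)[0],key=cv2.contourArea)[:,0]
o,d=rays(c,s,cn); P=onplane(o,d,np.array([0,0,.006]),np.array([0,0,1.]))
print(cv2.minAreaRect((P[:,:2]*1000).astype(np.float32)), m.sum(), cn.min(0),cn.max(0))
print(W[183,170],W[220,160])
E
```

```text
[ 14 172 252] [ 15 165 255] [ 15 118 205] [ 15 122 198] [ 15 119 206]Traceback (most recent call last):
  File "<stdin>", line 8, in <module>
ValueError: max() iterable argument is empty
```

```bash
sed -i 's/SAT=190/SAT=145/' h.py; python3 - <<'E'
from h import *
c,W,s=get("wrist")
m=orange(c["image"],115,235,110,250)
cn=max(cv2.findContours(m,0,1)[0],key=cv2.contourArea)[:,0]
o,d=rays(c,s,cn); P=onplane(o,d,np.array([0,0,.006]),np.array([0,0,1.]))
print(cv2.minAreaRect((P[:,:2]*1000).astype(np.float32)), m.sum(), cn.min(0),cn.max(0))
print(W[183,170],W[220,160])
E
```

```text
((576.4918823242188, 239.42803955078125), (164.15147399902344, 112.32757568359375), 24.13021469116211) 7014 [132 125] [220 236]
[0.56206742 0.23496835 0.05091819] [0.64069953 0.23239057 0.0054141 ]
```

Call:
step_arm --pt "-1.3 -3.5 0" --pt "-2.7 -7 0" --pt "-4.9 -10.2 1" --pt "-4.95 -12.15 4" --pt "-4.95 -12.15 8" --pt "-4.95 -12.15 12" --pt "-4.95 -12.15 16" --pt "-4.95 -12.15 19" --pt "-4.95 -12.15 19" --pt "-4.95 -12.15 19" --spin '[0,0,0,0,0,0,0,0,0,0]'

```text
t: 2.07
tcp_pos: [0.5707, 0.2395, 0.0692]
tcp_rot: [[-0.915, -0.404, -0.006], [-0.404, 0.915, -0.003], [0.007, 0.0, -1.0]]
ft_force: [0.6, -0.2, 0.5]
finger_gap: 0.0854
```

```bash
python3 - <<'E'
from h import *
c,W,s=get("wrist"); print(s["t"],s["tcp_pos"],np.array(s["tcp_rot"])[:,0]); save("e.png",c["image"])
E
```

```text
2.0667 [0.57071724 0.23948018 0.06922014] [-0.91466959 -0.40414213  0.00697726]
```

View pics/e.png

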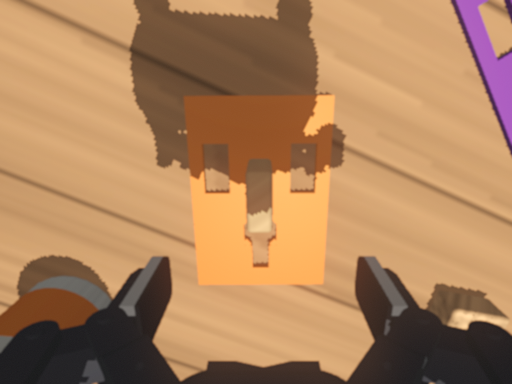

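The plate is square in the jaws: bar at (258,195), keyhole at (260,245), both centred between the fingers.

Call:
step_arm --pt "-0.3 -0.2 2.5" --pt "-0.3 -0.2 4.5" --pt "-0.3 -0.2 5.7" --pt "-0.3 -0.2 5.7" --pt "-0.3 -0.2 5.7" --spin '[0,0,0,0,0]'

```text
t: 2.53
tcp_pos: [0.5775, 0.2402, 0.0166]
tcp_rot: [[-0.915, -0.404, 0.0], [-0.404, 0.915, -0.0], [-0.0, -0.0, -1.0]]
ft_force: [0.1, -0.3, 1.0]
finger_gap: 0.0853
```

Call:
step_arm --pt "0 0 0" --pt "0 0 0" --pt "0 0 0" --pt "0 0 0" --pt "0 0 0" --pt "0 0 0" --pt "0 0 0" --pt "0 0 0" --spin '[0,0,0,0,0,0,0,0]' --claw 1 --newtons 30

```text
t: 3.2
tcp_pos: [0.5775, 0.2401, 0.0165]
tcp_rot: [[-0.915, -0.404, 0.0], [-0.404, 0.915, -0.0], [0.0, -0.0, -1.0]]
ft_force: [-0.1, 0.3, -0.2]
finger_gap: 0.0001
```

```bash
python3 - <<'E'
from h import *
c,W,s=get("wrist"); print(s["finger_gap"]); a,_,_=get("side"); save("f.png",np.hstack([cv2.resize(c["image"],(400,300)),cv2.resize(a["image"][110:200,190:290],(333,300))]))
E
```

```text
0.00013216141267262345
```

View pics/f.png

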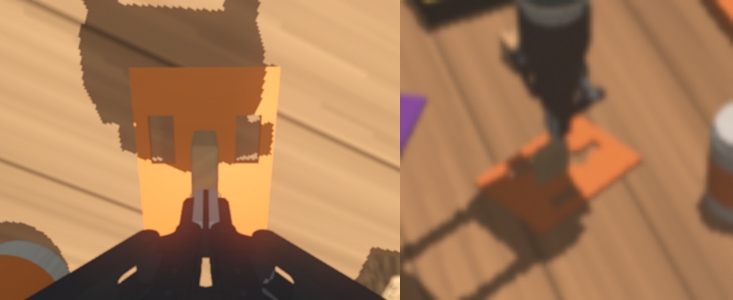

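The view shows the fingers shut just past the keyhole end of the bar, so the grasp missed. I'll measure the plate again.

```bash
python3 - <<'E'
from h import *
c,W,s=get("wrist"); 
# plate rear corners in image px (full 512x384): left (165,86) right (358,86)
h=cv2.cvtColor(c["image"],cv2.COLOR_RGB2HSV); m=((h[...,0]<20)&(h[...,1]>200)).astype(np.uint8)
o,d=rays(c,s,[(165,86),(358,86),(262,86)]); print(onplane(o,d,np.array([0,0,.006]),np.array([0,0,1.])))
print(W[86+4,180],W[90,262],W[90,340], 'bar top rear/front',W[172,262],W[200,262],W[230,262])
t=np.array(s["tcp_rot"]); e=np.array([.914,.405,0])
for r in range(150,262,8): w=W[r,262]; print(r,w.round(4),((w-s["tcp_pos"])@e*1000).round(1))
E
```

```text
[[0.52549972 0.15691283 0.006     ]
 [0.48119994 0.25712354 0.006     ]
 [0.50322965 0.20729005 0.006     ]]
[0.52400572 0.16560486 0.00686899] [0.50517856 0.20815638 0.00769072] [0.48735971 0.24846811 0.00758472] bar top rear/front [0.54511146 0.22582629 0.02329222] [0.55135605 0.22869493 0.0504749 ] [0.56621816 0.23524562 0.05026363]
150 [0.5367 0.2221 0.0066] -44.6
158 [0.5413 0.2241 0.0059] -39.6
166 [0.5455 0.2259 0.0077] -35.0
174 [0.5453 0.2259 0.0266] -35.1
182 [0.5454 0.226  0.0415] -35.0
190 [0.5468 0.2267 0.0498] -33.5
198 [0.5503 0.2282 0.0508] -29.7
206 [0.554  0.2299 0.0511] -25.6
214 [0.558  0.2316 0.0507] -21.2
222 [0.5619 0.2333 0.0511] -17.1
230 [0.5662 0.2352 0.0503] -12.3
238 [0.5701 0.237  0.0507] -8.0
246 [0.5678 0.236  0.064 ] -10.5
254 [0.568  0.2361 0.071 ] -10.3
```

```bash
python3 - <<'E'
from h import *
c,W,s=get("wrist"); R=np.array(s["tcp_rot"]); L=(W-s["tcp_pos"])@R*1000
for r in range(236,300,6): print(r,[tuple(L[r,q].round(0).astype(int)) for q in (236,242,248,254,262,270,278,284,290)])
save("g.png",cv2.resize(c["image"][150:320,180:350],(600,600)))
a,Wa,_=get("side"); e=np.array([.914,.405,0])
D=Wa[110:200,190:290]
E
```

```text
236 [(np.int64(-12), np.int64(-17), np.int64(9)), (np.int64(-13), np.int64(-13), np.int64(10)), (np.int64(9), np.int64(-7), np.int64(-35)), (np.int64(9), np.int64(-4), np.int64(-34)), (np.int64(9), np.int64(0), np.int64(-34)), (np.int64(9), np.int64(4), np.int64(-34)), (np.int64(9), np.int64(8), np.int64(-34)), (np.int64(-13), np.int64(14), np.int64(10)), (np.int64(-13), np.int64(18), np.int64(10))]
242 [(np.int64(-17), np.int64(-17), np.int64(10)), (np.int64(-17), np.int64(-13), np.int64(10)), (np.int64(5), np.int64(-7), np.int64(-33)), (np.int64(5), np.int64(-4), np.int64(-33)), (np.int64(6), np.int64(0), np.int64(-35)), (np.int64(5), np.int64(4), np.int64(-33)), (np.int64(5), np.int64(8), np.int64(-33)), (np.int64(-17), np.int64(14), np.int64(9)), (np.int64(-17), np.int64(18), np.int64(10))]
248 [(np.int64(-22), np.int64(-18), np.int64(11)), (np.int64(-21), np.int64(-13), np.int64(10)), (np.int64(2), np.int64(-7), np.int64(-34)), (np.int64(10), np.int64(-4), np.int64(-49)), (np.int64(11), np.int64(0), np.int64(-50)), (np.int64(10), np.int64(4), np.int64(-49)), (np.int64(2), np.int
[... 2759 characters left out ...]
np.int64(-83)), (np.int64(7), np.int64(0), np.int64(-77)), (np.int64(11), np.int64(3), np.int64(-81)), (np.int64(12), np.int64(6), np.int64(-84)), (np.int64(13), np.int64(8), np.int64(-85)), (np.int64(13), np.int64(10), np.int64(-85))]
296 [(np.int64(11), np.int64(-9), np.int64(-86)), (np.int64(12), np.int64(-7), np.int64(-86)), (np.int64(11), np.int64(-5), np.int64(-86)), (np.int64(11), np.int64(-3), np.int64(-86)), (np.int64(4), np.int64(0), np.int64(-77)), (np.int64(12), np.int64(3), np.int64(-87)), (np.int64(11), np.int64(6), np.int64(-86)), (np.int64(12), np.int64(8), np.int64(-87)), (np.int64(12), np.int64(10), np.int64(-87))]<stdin>:3: RuntimeWarning: invalid value encountered in cast
```

View pics/g.png

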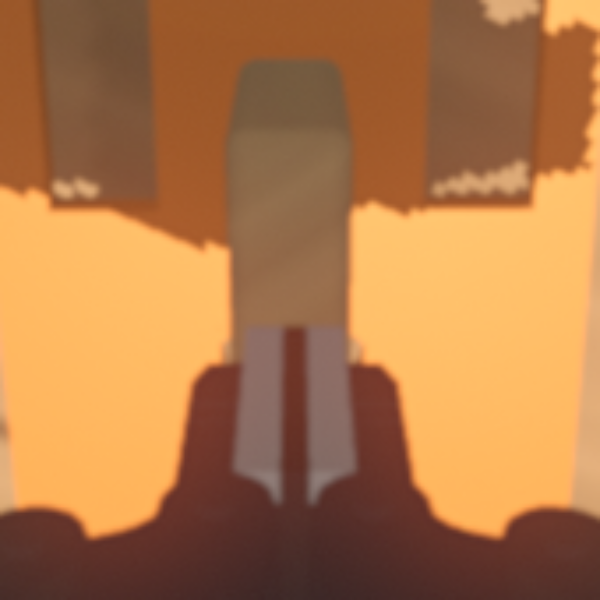

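The close-up shows the shut finger pads ending at crop y=325, above the bar top. By depth they stop about 12 mm over the bar, well short of the reported TCP. I'll open the gripper and measure where the fingertips really are.

Call:
step_arm --pt "0 0 0" --pt "0 0 0" --pt "0 0 0" --pt "0 0 0" --pt "0 0 0" --pt "0 0 0" --spin '[0,0,0,0,0,0]' --claw -1

```text
t: 3.95
tcp_pos: [0.5775, 0.2402, 0.0165]
tcp_rot: [[-0.915, -0.404, 0.0], [-0.404, 0.915, -0.0], [-0.0, -0.0, -1.0]]
ft_force: [0.5, -0.1, -0.5]
finger_gap: 0.0722
```

```bash
python3 - <<'E'
from h import *
c,W,s=get("wrist"); R=np.array(s["tcp_rot"]); L=(W-s["tcp_pos"])@R*1000
print(s["tcp_pos"],s["finger_gap"])
M=(L[...,2]<-20)&(abs(L[...,1])>20)&(L[...,0]<40)
for sg in (-1,1):
    p=L[M&(np.sign(L[...,1])==sg)]; i=np.argsort(-p[:,2])[:12]; print(p[i].round(1)[::3], p.shape)
    for lo in range(-90,-20,8):
        q=p[(p[:,2]>lo)&(p[:,2]<lo+8)]
        if len(q): print(lo,len(q),q.min(0).round(0),q.max(0).round(0))
E
```

```text
[0.57752    0.24015878 0.01650849] 0.07221097989847045
[[ -76.6 -152.6  -20.1]
 [ -75.  -155.4  -20.2]
 [ -71.8 -161.5  -20.2]
 [ -77.3 -152.7  -20.2]] (13636, 3)
-90 625 [ -9. -54. -90.] [ 12. -35. -82.]
-82 671 [-12. -49. -82.] [ 11. -35. -74.]
-74 591 [-12. -49. -74.] [ 11. -35. -66.]
-66 498 [-13. -49. -66.] [ 11. -35. -58.]
-58 334 [-11. -48. -58.] [ 11. -35. -50.]
-50 33 [-11. -36. -50.] [  9. -35. -47.]
-42 30 [ -78. -155.  -38.] [ -75. -152.  -34.]
-34 158 [ -79. -161.  -34.] [ -73. -152.  -26.]
-26 201 [ -78. -166.  -26.] [ -72. -152.  -20.]
[[ -2.7  37.1 -47.7]
 [ -3.6  37.1 -48.1]
 [  7.1  37.  -48.8]
 [ -4.8  37.  -48.9]] (13104, 3)
-90 606 [ -8.  36. -90.] [ 12.  58. -82.]
-82 680 [-12.  36. -82.] [ 11.  51. -74.]
-74 596 [-12.  36. -74.] [ 12.  51. -66.]
-66 498 [-12.  37. -66.] [ 11.  51. -58.]
-58 342 [-12.  37. -58.] [ 11.  50. -50.]
-50 27 [ -9.  37. -50.] [  8.  37. -48.]
```

Confirmed: the real fingertips end about 46 mm short of the reported TCP, at tool z of about −47 mm. The scene depths agree with the camera and bench, so I'll allow for that offset and go lower while watching the force.

Call:
step_arm --pt "0.3 0 1.5" --pt "0.3 0 3" --pt "0.3 0 4" --pt "0.3 0 4" --pt "0.3 0 4" --spin '[0,0,0,0,0]'

```text
t: 4.42
tcp_pos: [0.574, 0.2387, -0.0243]
tcp_rot: [[-0.915, -0.404, -0.002], [-0.404, 0.915, -0.001], [0.002, -0.0, -1.0]]
ft_force: [-1.2, 0.2, -0.1]
finger_gap: 0.0852
```

```bash
cat > tips.py <<'E'
from h import *
c,W,s=get("wrist"); R=np.array(s["tcp_rot"]); L=(W-s["tcp_pos"])@R*1000
print(s["tcp_pos"],s["finger_gap"],s["ft_force"])
lim=s["finger_gap"]*500
for sg in (-1,1):
    p=L[(abs(L[...,1]-sg*(lim+6))<9)&(abs(L[...,0])<14)&(L[...,2]<-25)]; print(sg,len(p),np.sort(p[:,2])[-8::3])
p=L[(abs(L[...,1])<8)&(W[...,2]>.046)&(W[...,2]<.054)]; print("bar x,y",p.min(0),p.max(0))
E
python3 tips.py
```

```text
[ 0.57399431  0.23867434 -0.02429969] 0.08517182441818859 [-1.24346665  0.15775822 -0.13613769]
-1 7304 [-25.05437867 -25.03346941 -25.01337398]
1 7141 [-25.06763247 -25.02572605 -25.00941387]
bar x,y [-11.71484642  -7.99565012 -77.17699059] [ 32.2540992    7.99892543 -70.26791237]
```

Call:
step_arm --pt "0 0 0.5" --pt "0 0 0.5" --pt "0 0 0.5" --pt "0 0 0.5" --pt "0 0 0.5" --pt "0 0 0.5" --pt "0 0 0.5" --pt "0 0 0.5" --pt "0 0 0.5" --spin '[0,0,0,0,0,0,0,0,0]' --claw 1 --newtons 30

```text
t: 5.22
tcp_pos: [0.5753, 0.2391, -0.028]
tcp_rot: [[-0.915, -0.404, 0.001], [-0.404, 0.915, 0.0], [-0.001, -0.0, -1.0]]
ft_force: [-0.3, -0.0, 2.1]
finger_gap: 0.0183
```

The bar is gripped with an 18 mm gap. Next I lift and carry the plate to the board.

Call:
step_arm --pt "0 0 -2" --pt "0 0 -5" --pt "0 0 -8" --pt "0 0 -11" --pt "0 0 -14" --pt "0.5 -1 -17" --pt "2 -3.2 -19" --pt "4 -6.4 -19.8" --pt "6 -9.6 -19.8" --pt "8 -12.8 -19.8" --spin '[0,0,0,0,0,2,5,8,11,14]'

```text
t: 6.05
tcp_pos: [0.5534, 0.0887, 0.1705]
tcp_rot: [[-0.985, -0.17, 0.002], [-0.17, 0.985, 0.0], [-0.002, -0.0, -1.0]]
ft_force: [0.3, -0.8, -2.4]
finger_gap: 0.0179
```

```bash
cat > fr.py <<'E'
from h import *
# current plate rear edge/windows in tool frame: fit plane to orange pixels
c,W,s=get("wrist"); R=np.array(s["tcp_rot"]); L=(W-s["tcp_pos"])@R*1000
print("tcp",np.array(s["tcp_pos"]).round(4),"yaw",np.degrees(np.arctan2(R[1,0],R[0,0])).round(2),s["finger_gap"],np.array(s["ft_force"]).round(1))
m=orange(c["image"],60,470,0,380)>0
m&=(abs(L[...,1])<70)&(abs(L[...,0])<110)&(L[...,2]<30)&(L[...,2]>-60)
p=L[m]; 
for _ in range(3):
    A=np.c_[p[:,:2],np.ones(len(p))]; k,*_=np.linalg.lstsq(A,p[:,2],rcond=None); r=p[:,2]-A@k; p=p[abs(r)<3]
print("orange n",len(p),"z=",k.round(3),"tilt x deg",np.degrees(np.arctan(k[0])).round(2),"tilt y",np.degrees(np.arctan(k[1])).round(2),"x",np.percentile(p[:,0],[.2,99.8]).round(1),"y",np.percentile(p[:,1],[.5,99.5]).round(1))
E
python3 fr.py
```

```text
tcp [0.5534 0.0887 0.1705] yaw -170.22 0.017884310118261953 [ 0.3 -0.8 -2.4]
orange n 34329 z= [-1.000e-03  0.000e+00 -3.472e+01] tilt x deg -0.06 tilt y 0.01 x [-74.9  78.8] y [-53.8  55.2]
```

Call:
step_arm --pt "1 -3 0" --pt "2 -6.2 0" --pt "3 -9.4 0" --pt "4 -12.6 0" --pt "5 -15.8 0" --pt "6 -19 0" --pt "7 -22.2 0" --pt "8 -25.4 0" --pt "9 -28.4 0" --pt "9.6 -30.4 0" --spin '[2,4,6,8,10,12,13.8,13.8,13.8,13.8]'

```text
t: 6.93
tcp_pos: [0.5056, -0.2365, 0.1707]
tcp_rot: [[-0.997, 0.076, -0.003], [0.076, 0.997, -0.007], [0.003, -0.007, -1.0]]
ft_force: [0.6, 0.7, -2.6]
finger_gap: 0.0174
```

```bash
cat > board.py <<'E'
from h import *
# board plane + stud from top camera where visible
c,W,s=get("top"); z=np.array([-.3635,.0219,1]);z/=np.linalg.norm(z)
S=np.array([.6129,-.2352,.0909]); h=(W-S)@z
m=(abs(h)<.008)&(np.linalg.norm(W-S,axis=-1)<.2)
hs=cv2.cvtColor(c["image"],cv2.COLOR_RGB2HSV); m&=(hs[...,1]<50)&(hs[...,2]>90)
p=W[m]; A=np.c_[p[:,:2],np.ones(len(p))]
for _ in range(3):
    k,*_=np.linalg.lstsq(A,p[:,2],rcond=None); r=p[:,2]-A@k; g=abs(r)<.005; p,A=p[g],A[g]
print("plane",k.round(4),len(p),"slope",np.degrees(np.arctan(np.hypot(*k[:2]))).round(2),"yaw",np.degrees(np.arctan2(k[1],k[0])).round(2))
E
python3 board.py; python3 fr.py
python3 - <<'E'
from h import *
c,W,s=get("top"); save("i.png",cv2.resize(c["image"][120:250,250:390],(646,600)))
E
```

```text
plane [ 0.3643 -0.0259 -0.1382] 1829 slope 20.06 yaw -4.06
tcp [ 0.5055 -0.2395  0.1708] yaw 175.55 0.01708886752296258 [ 1.1 -3.5 -2.5]
orange n 33812 z= [ -0.      0.    -34.755] tilt x deg -0.03 tilt y 0.02 x [-74.9  78.9] y [-53.8  54.8]
```

View pics/i.png

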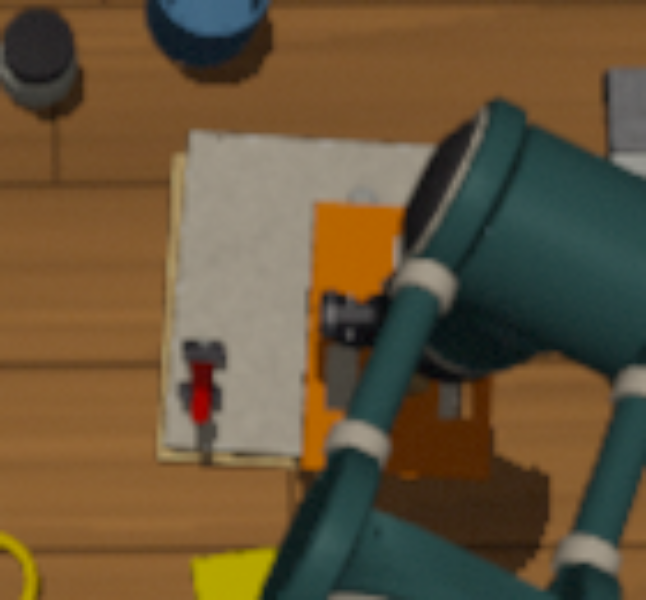

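The view from above shows the plate over the board, level, with the stud visible at (363,195) just beyond its front edge. The fits agree on a slope of 20.06° and a yaw of −4.06°. I'm descending to press the front edge on the board and pivot the plate in the grip.

Call:
step_arm --pt "-0.2 1.2 3" --pt "-0.2 1.2 6" --pt "-0.2 1.2 9" --pt "-0.2 1.2 10.5" --pt "-0.2 1.2 10.9" --pt "-0.2 1.2 10.9" --spin '[-0.4,-0.4,-0.4,-0.4,-0.4,-0.4]'

```text
t: 7.58
tcp_pos: [0.5071, -0.2218, 0.0595]
tcp_rot: [[-0.998, 0.07, -0.007], [0.07, 0.998, -0.003], [0.007, -0.004, -1.0]]
ft_force: [0.3, -0.5, -2.3]
finger_gap: 0.0174
```

```bash
python3 fr.py
```

```text
tcp [ 0.5071 -0.2218  0.0595] yaw 175.99 0.017442854724315098 [ 0.3 -0.5 -2.3]
orange n 33787 z= [-1.0000e-03  0.0000e+00 -3.4747e+01] tilt x deg -0.04 tilt y 0.02 x [-74.   78.9] y [-53.4  54.8]
```

Call:
step_arm --pt "0 -0.5 0.4" --pt "0 -0.5 0.7" --pt "0.1 -0.5 1.1" --pt "0.2 -0.5 1.5" --pt "0.3 -0.5 1.9" --pt "0.4 -0.5 2.3" --pt "0.5 -0.5 2.6" --pt "0.5 -0.5 2.6" --spin '[0,0,0,0,0,0,0,0]'

```text
t: 8.3
tcp_pos: [0.5028, -0.2274, 0.0347]
tcp_rot: [[-0.998, 0.071, -0.004], [0.071, 0.998, -0.004], [0.004, -0.004, -1.0]]
ft_force: [-0.2, -1.3, 2.3]
finger_gap: 0.0175
```

```bash
python3 fr.py
```

```text
tcp [ 0.5028 -0.2274  0.0347] yaw 175.96 0.01747667942391053 [-0.2 -1.3  2.3]
orange n 27272 z= [ 2.5400e-01 -1.0000e-03 -3.4251e+01] tilt x deg 14.25 tilt y -0.06 x [-65.4  69.9] y [-53.3  54.8]
```

Call:
step_arm --pt "0.1 0 0.4" --pt "0.2 0 0.8" --pt "0.25 0 1.1" --pt "0.25 0 1.3" --pt "0.25 0 1.3" --spin '[0,0,0,0,0]'

```text
t: 8.77
tcp_pos: [0.5007, -0.2272, 0.0249]
tcp_rot: [[-0.998, 0.07, -0.005], [0.07, 0.998, -0.004], [0.004, -0.004, -1.0]]
ft_force: [-6.6, 3.6, 22.2]
finger_gap: 0.0178
```

```bash
python3 fr.py
```

```text
tcp [ 0.5007 -0.2272  0.0249] yaw 175.97 0.01783936505279478 [-6.6  3.6 22.2]
orange n 24663 z= [ 3.6800e-01 -3.0000e-03 -3.3613e+01] tilt x deg 20.22 tilt y -0.18 x [-60.   64.8] y [-53.2  54.9]
```

The plate is now flush with the board, tilted 20.2° in the grip. Next I locate the stud head precisely from both fixed cameras.

```bash
python3 - <<'E'
from h import *
D=np.load("/tmp/0.npz"); t=D["top"][150:180,313:343]; b=capture("side")["image"][228:258,291:321]
save("j.png",np.hstack([cv2.resize(t,(390,390),interpolation=cv2.INTER_CUBIC),cv2.resize(b,(390,390),interpolation=cv2.INTER_CUBIC)]))
E
```

```text
(no output)
```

View pics/j.png

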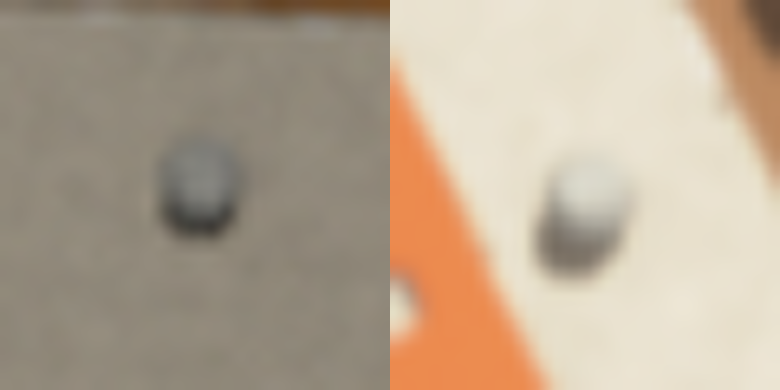

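Left (top camera): stud head centred at crop (201,176). Right (side camera): head at (591,195), with the plate's front edge and slot end at (400,305).

```bash
python3 - <<'E'
from h import *
z=np.array([-.3643,.0259,1]);z/=np.linalg.norm(z)
x=np.array([np.cos(np.radians(-4.06)),np.sin(np.radians(-4.06)),0]); x-=z*(x@z); x/=np.linalg.norm(x); y=np.cross(z,x)
B=np.array([.6,-.23,.3643*.6+.0259*.23-.1382])
R_=[]
for n,uv in (("top",(328.0,163.0)),("side",(306.0,242.5))):
    c=capture(n); o=-c["R"].T@c["t"]; d=np.array([[(uv[0]-c["cx"])/c["fx"],(uv[1]-c["cy"])/c["fy"],1]])@c["R"]
    R_.append((o,d[0]/np.linalg.norm(d)))
    for h in (.010,.013): H=onplane(o,d,B+h*z,z)[0]; print(n,h,"foot",(H-z*h).round(4))
(o1,d1),(o2,d2)=R_; A=np.c_[d1,-d2]; t=np.linalg.lstsq(A,o2-o1,rcond=None)[0]
print("tri",o1+t[0]*d1,o2+t[1]*d2,"height",((o1+t[0]*d1+o2+t[1]*d2)/2-B)@z)
# slot/plate in side camera: front edge corner check
c=capture("side"); im=c["image"]; o=-c["R"].T@c["t"]
save("k.png",cv2.resize(im[215:300,230:320],(635,600),interpolation=cv2.INTER_CUBIC))
E
```

```text
top 0.01 foot [ 0.6133 -0.2357  0.0913]
top 0.013 foot [ 0.6138 -0.2352  0.0915]
side 0.01 foot [ 0.6128 -0.2338  0.0911]
side 0.013 foot [ 0.6127 -0.2354  0.0911]
tri [ 0.60948142 -0.23505877  0.10296122] [ 0.60851339 -0.23474628  0.10273174] height 0.01230948826565594
```

View pics/k.png

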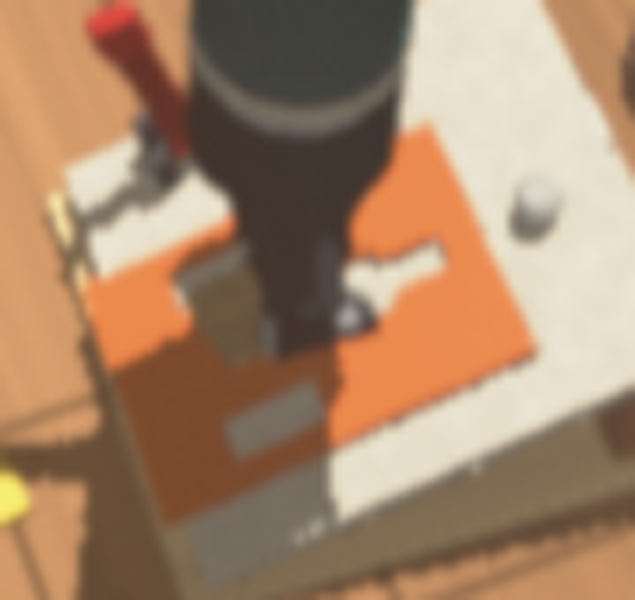

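The side view shows the plate lying flush on the board: front corners at (432,123) and (538,352), keyhole running from (360,310) to (440,255), stud at (535,205).

```bash
cat > fb.py <<'E'
from h import *
z=np.array([-.3643,.0259,1]);z/=np.linalg.norm(z)
x=np.array([np.cos(np.radians(-4.06)),np.sin(np.radians(-4.06)),0]); x-=z*(x@z); x/=np.linalg.norm(x); y=np.cross(z,x)
S=np.array([.6132,-.2352,.0912]); Bm=np.array([x,y,z])
def side(uv,h):
    c=capture("side"); o=-c["R"].T@c["t"]; uv=np.atleast_2d(uv).astype(float)
    d=np.c_[(uv[:,0]-c["cx"])/c["fx"],(uv[:,1]-c["cy"])/c["fy"],np.ones(len(uv))]@c["R"]
    return ((onplane(o,d,S+h*z,z)-S)@Bm.T*1000).round(1)
E
python3 - <<'E'
from fb import *
k=lambda u,v:(230+u/7.056-.5,215+v/7.056-.5)
print(side([k(432,123),k(538,352),k(167,525),k(440,255)],.006))
s=state(); R=np.array(s["tcp_rot"]); H=s["tcp_pos"]+R@np.array([-.0387,.0008,-.0414]); print("hole est wrist",((H-S)@Bm.T*1000).round(1)); print("tool axes in board",(Bm@R).round(3))
E
```

```text
[[ -26.4   55.     6. ]
 [ -27.1  -55.1    6. ]
 [-185.1  -54.7    6. ]
 [ -45.8   -0.5    6. ]]
hole est wrist [-78.    1.    1.8]
tool axes in board [[-0.938 -0.002 -0.347]
 [-0.001  1.    -0.004]
 [ 0.347 -0.004 -0.938]]
```

All the estimates agree: the hole is at board (−78, 0) relative to the stud. I'll lift along the board normal, shift 78 mm up the slope and check.

Call:
step_arm --pt "0.5 0 -1.4" --pt "1.05 0 -2.8" --pt "0.1 0 -3.2" --pt "-0.9 0 -3.55" --pt "-1.9 0 -3.9" --pt "-3.2 0 -4.4" --pt "-4.6 0 -4.9" --pt "-5.7 0 -5.3" --pt "-6.3 0 -5.5" --pt "-6.3 0 -5.5" --spin '[0,0,0,0,0,0,0,0,0,0]'

```text
t: 9.9
tcp_pos: [0.5658, -0.2315, 0.0792]
tcp_rot: [[-0.998, 0.069, -0.004], [0.069, 0.998, -0.004], [0.003, -0.004, -1.0]]
ft_force: [-0.2, 0.5, -1.8]
finger_gap: 0.0176
```

```bash
cat > hole.py <<'E'
import runpy; g=runpy.run_path("fr.py"); from fb import *
k=g["k"]; s=g["s"]; R=np.array(s["tcp_rot"]); p=g["p"]
th=np.arctan(k[0]); xr=np.percentile(p[:,0],99.8); yc=np.mean(np.percentile(p[:,1],[.5,99.5]))
T=np.array([xr,yc,k[0]*xr+k[2]]); u=np.array([-np.cos(th),0,-np.sin(th)]); n=np.array([-np.sin(th),0,np.cos(th)])
H=s["tcp_pos"]+R@(T+108*u+6*n)/1000
print("hole board mm",((H-S)@Bm.T*1000).round(1),"plate x axis in board",(Bm@R@u).round(3))
E
python3 hole.py
```

```text
tcp [ 0.5658 -0.2315  0.0792] yaw 176.02 0.017610854020192315 [-0.2  0.5 -1.8]
orange n 24542 z= [ 3.6600e-01 -1.0000e-03 -3.3558e+01] tilt x deg 20.13 tilt y -0.07 x [-60.2  64.7] y [-53.2  54.7]
hole board mm [ 2.   1.4 30.4] plate x axis in board [ 1.     0.003 -0.002]
```

Call:
step_arm --pt "0.15 -0.06 0.1" --pt "0.0 -0.06 0.6" --pt "-0.27 -0.06 1.29" --pt "-0.27 -0.06 1.29" --pt "-0.4 -0.06 1.6" --pt "-0.52 -0.06 1.94" --pt "-0.62 -0.06 2.2" --pt "-0.62 -0.06 2.2" --spin '[0,0,0,0,0,0,0,0]'

```text
t: 10.62
tcp_pos: [0.5701, -0.2321, 0.056]
tcp_rot: [[-0.998, 0.069, -0.006], [0.069, 0.998, -0.003], [0.006, -0.004, -1.0]]
ft_force: [-0.9, -0.0, -1.7]
finger_gap: 0.0178
```

```bash
python3 hole.py
```

```text
tcp [ 0.5701 -0.2321  0.056 ] yaw 176.02 0.017764585844622916 [-0.9 -0.  -1.7]
orange n 24551 z= [ 3.6700e-01 -1.0000e-03 -3.3563e+01] tilt x deg 20.14 tilt y -0.08 x [-60.2  64.7] y [-53.3  54.7]
hole board mm [-1.9  0.9  7. ] plate x axis in board [ 1.     0.002 -0.005]
```

No contact force, and the head is inside the hole. Lowering to the board.

Call:
step_arm --pt "-0.1 0 0.2" --pt "-0.2 0 0.35" --pt "-0.3 0 0.5" --pt "-0.3 0 0.55" --pt "-0.3 0 0.55" --spin '[0,0,0,0,0]'

```text
t: 11.08
tcp_pos: [0.5733, -0.2326, 0.0515]
tcp_rot: [[-0.998, 0.069, -0.006], [0.069, 0.998, -0.004], [0.006, -0.004, -1.0]]
ft_force: [-3.1, 0.9, 2.8]
finger_gap: 0.0175
```

```bash
python3 hole.py
```

```text
tcp [ 0.5733 -0.2326  0.0515] yaw 176.02 0.01753771254288691 [-3.1  0.9  2.8]
orange n 24457 z= [ 3.7000e-01 -2.0000e-03 -3.3534e+01] tilt x deg 20.3 tilt y -0.14 x [-60.   64.7] y [-53.3  54.7]
hole board mm [-0.5  0.7  1.8] plate x axis in board [ 1.     0.003 -0.001]
```

Call:
step_arm --pt "0.35 0 0.14" --pt "0.75 0 0.29" --pt "1.15 0 0.44" --pt "1.55 0 0.59" --pt "1.95 0 0.74" --pt "2.3 0 0.87" --pt "2.6 0 0.98" --pt "2.8 0 1.06" --pt "2.9 0 1.1" --pt "2.9 0 1.1" --spin '[0,0,0,0,0,0,0,0,0,0]'

```text
t: 11.97
tcp_pos: [0.5448, -0.2307, 0.0411]
tcp_rot: [[-0.998, 0.069, -0.005], [0.069, 0.998, -0.004], [0.004, -0.004, -1.0]]
ft_force: [0.9, -0.7, 3.2]
finger_gap: 0.0177
```

```bash
python3 hole.py
```

```text
tcp [ 0.5448 -0.2307  0.0411] yaw 176.02 0.017735622992014085 [ 0.9 -0.7  3.2]
orange n 24541 z= [ 3.6800e-01 -3.0000e-03 -3.3543e+01] tilt x deg 20.2 tilt y -0.17 x [-60.   64.7] y [-53.3  54.8]
hole board mm [-30.9   0.6   1.8] plate x axis in board [ 1.     0.003 -0.002]
```

It's at about −31 mm with no end-stop force yet, so I'll push gently on until it stops.

Call:
step_arm --pt "0.15 0 0.05" --pt "0.3 0 0.1" --pt "0.4 0 0.15" --pt "0.4 0 0.15" --spin '[0,0,0,0]'

```text
t: 12.35
tcp_pos: [0.5449, -0.2309, 0.0411]
tcp_rot: [[-0.998, 0.069, 0.003], [0.069, 0.998, -0.005], [-0.003, -0.005, -1.0]]
ft_force: [11.1, 0.4, 1.5]
finger_gap: 0.0176
```

```bash
python3 hole.py
```

```text
tcp [ 0.5449 -0.2309  0.0411] yaw 176.02 0.017568558431069345 [11.1  0.4  1.5]
orange n 24659 z= [ 3.6100e-01 -3.0000e-03 -3.3609e+01] tilt x deg 19.85 tilt y -0.18 x [-60.5  64.8] y [-53.2  54.8]
hole board mm [-31.    0.5   2. ] plate x axis in board [ 1.     0.003 -0.   ]
```

End stop reached at 11 N with the position unchanged. Releasing, then retreating.

Call:
step_arm --pt "0 0 0" --pt "0 0 0" --pt "0 0 0" --pt "0 0 0" --pt "0 0 0" --pt "0 0 0" --pt "0 0 0" --pt "0 0 0" --spin '[0,0,0,0,0,0,0,0]' --claw -1

```text
t: 13.07
tcp_pos: [0.5447, -0.2309, 0.041]
tcp_rot: [[-0.998, 0.07, 0.003], [0.069, 0.998, -0.005], [-0.003, -0.005, -1.0]]
ft_force: [0.4, -0.7, -0.3]
finger_gap: 0.0856
```

Call:
step_arm --pt "0 0 -2" --pt "0 0 -5" --pt "0 0 -9" --pt "0 0 -13" --pt "0 0 -16" --pt "0 0 -18" --pt "0 0 -18" --spin '[0,0,0,0,0,0,0]'

```text
t: 13.65
tcp_pos: [0.5476, -0.2316, 0.228]
tcp_rot: [[-0.997, 0.07, 0.013], [0.069, 0.998, -0.01], [-0.013, -0.009, -1.0]]
ft_force: [0.7, 0.9, 1.1]
finger_gap: 0.0857
```

```bash
python3 - <<'E'
from fb import *
c,W,s=get("wrist"); print(s["tcp_pos"],s["finger_gap"],s["ft_force"])
b=(W-S)@Bm.T*1000; h=cv2.cvtColor(c["image"],cv2.COLOR_RGB2HSV)
m=((h[...,0]<20)&(h[...,1]>145)&(h[...,2]>80))&(abs(b[...,2])<14)&(abs(b[...,1])<75)&(b[...,0]<60)
p=b[m]; print("plate board x,y,z pct",np.percentile(p,[.5,50,99.5],axis=0).round(1))
A=np.c_[p[:,:2],np.ones(len(p))]; print("z fit",np.linalg.lstsq(A,p[:,2],rcond=None)[0].round(3))
a,Wa,_=get("side"); ba=(Wa-S)@Bm.T*1000; ha=cv2.cvtColor(a["image"],cv2.COLOR_RGB2HSV)
r=((ha[...,0]<8)|(ha[...,0]>172))&(ha[...,1]>150)&(ba[...,2]>8)&(ba[...,1]>0)&(abs(ba[...,0]+120)<40)
q=ba[r]; print("lever",len(q),np.percentile(q,[1,50,99],axis=0).round(1))
save("l.png",np.hstack([cv2.resize(c["image"],(400,300)),cv2.resize(a["image"][205:295,230:350],(400,300))]))
E
```

```text
[ 0.54764414 -0.23156773  0.22800631] 0.08569072632511888 [0.68563975 0.89351289 1.06348487]
plate board x,y,z pct [[-1.381e+02 -5.300e+01  5.900e+00]
 [-5.270e+01  1.000e-01  7.900e+00]
 [ 1.830e+01  5.350e+01  9.800e+00]]
z fit [ 1.000e-03 -0.000e+00  7.924e+00]
lever 45 [[-129.4   94.    89.1]
 [-119.8   96.9  103.2]
 [-111.   105.5  108.3]]
```

View pics/l.png

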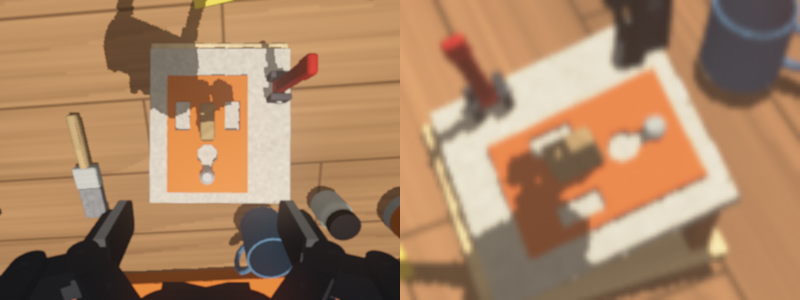

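The plate lies home: the stud is in the narrow end at left (207,178) and right (655,127). The plate spans board y ±53 and is flat. The lever stands open at left (300,75), its tip at board (−120, 100, 103). Next I compute the lever push.

```bash
cat > go.py <<'E'
from fb import *
s=state(); R=np.array(s["tcp_rot"]); print("tcp",s["tcp_pos"].round(4),"F",s["ft_force"].round(1),"tip board",((s["tcp_pos"]+R@[0,0,-.045]-S)@Bm.T*1000).round(1))
for b in [(-122,135,150),(-122,135,75),(-122,111,72),(-122,90,74),(-122,78,70),(-122,68,65),(-122,59,58),(-122,52,49),(-122,46,39),(-122,42,29),(-122,40,21),(-122,40,18)]:
    w=S+Bm.T@np.array(b)/1000; d=R.T@(w-s["tcp_pos"])*100-np.array([0,0,-4.5]); print(b,d.round(2))
E
python3 go.py
```

```text
tcp [ 0.5448 -0.2302  0.2221] F [-0.8 -0.  -1. ] tip board [ -4.3   0.4 188.8]
(-122, 135, 150) [ 9.75 13.52  7.55]
(-122, 135, 75) [ 7.21 13.56 14.61]
(-122, 111, 72) [ 7.11 11.16 14.91]
(-122, 90, 74) [ 7.18  9.06 14.73]
(-122, 78, 70) [ 7.05  7.86 15.12]
(-122, 68, 65) [ 6.88  6.86 15.59]
(-122, 59, 58) [ 6.65  5.97 16.26]
(-122, 52, 49) [ 6.34  5.27 17.11]
(-122, 46, 39) [ 6.    4.68 18.05]
(-122, 42, 29) [ 5.67  4.28 19.  ]
(-122, 40, 21) [ 5.4   4.09 19.75]
(-122, 40, 18) [ 5.3   4.09 20.03]
```

Call:
step_arm --pt "0 4 -1" --pt "1 8 -1" --pt "3 11 -1" --pt "6 13.6 0" --pt "9 13.6 3" --pt "9.5 13.6 6" --pt "9 13.6 9" --pt "8 13.6 12" --pt "7.2 13.6 14.6" --pt "7.2 13.6 14.6" --spin '[0,0,0,0,0,0,0,0,0,0]' --claw 1

```text
t: 14.58
tcp_pos: [0.4792, -0.0893, 0.0684]
tcp_rot: [[-0.998, 0.069, -0.004], [0.069, 0.998, -0.004], [0.004, -0.004, -1.0]]
ft_force: [-0.3, -0.1, -0.2]
finger_gap: 0.0003
```

```bash
python3 go.py; python3 tips.py
```

```text
tcp [ 0.4792 -0.0893  0.0684] F [-0.3 -0.1 -0.2] tip board [-127.5  136.3   70.2]
(-122, 135, 150) [ 2.25 -0.16 -7.67]
(-122, 135, 75) [-0.35 -0.13 -0.64]
(-122, 111, 72) [-0.45 -2.53 -0.35]
(-122, 90, 74) [-0.38 -4.63 -0.53]
(-122, 78, 70) [-0.51 -5.83 -0.15]
(-122, 68, 65) [-0.68 -6.83  0.33]
(-122, 59, 58) [-0.93 -7.72  0.99]
(-122, 52, 49) [-1.24 -8.42  1.83]
(-122, 46, 39) [-1.58 -9.02  2.77]
(-122, 42, 29) [-1.93 -9.42  3.71]
(-122, 40, 21) [-2.21 -9.61  4.46]
(-122, 40, 18) [-2.31 -9.61  4.75]
[ 0.47917753 -0.08925771  0.06841102] 0.00026607001882627114 [-0.31284592 -0.08737298 -0.17839686]
-1 4126 [-44.23095832 -44.11776733 -43.66922224]
1 4846 [-44.11776733 -43.85747779 -43.476759  ]Traceback (most recent call last):
  File "tips.py", line 7, in <module>
    p=L[(abs(L[...,1])<8)&(W[...,2]>.046)&(W[...,2]<.054)]; print("bar x,y",p.min(0),p.max(0))
                                                                            ~~~~~^^^
    return umr_minimum(a, axis, None, out, keepdims, initial, where)
ValueError: zero-size array to reduction operation minimum which has no identity
```

Shut fingertips measure −44 mm, so the 45 mm offset holds. Sweeping the lever.

Call:
step_arm --pt "-0.4 -1.3 -0.4" --pt "-0.4 -2.5 -0.4" --pt "-0.4 -3.6 -0.4" --pt "-0.4 -4.6 -0.5" --pt "-0.5 -5.8 -0.2" --pt "-0.7 -6.8 0.3" --pt "-0.9 -7.7 1.0" --pt "-1.2 -8.4 1.8" --pt "-1.4 -8.8 2.3" --pt "-1.4 -8.8 2.3" --spin '[0,0,0,0,0,0,0,0,0,0]'

```text
t: 15.47
tcp_pos: [0.4865, -0.1791, 0.0462]
tcp_rot: [[-0.998, 0.07, -0.006], [0.07, 0.998, -0.004], [0.006, -0.004, -1.0]]
ft_force: [-0.3, 0.0, 0.6]
finger_gap: -0.0003
```

```bash
cat > lev.py <<'E'
from fb import *
for n in ("side","wrist","top"):
    a,Wa,_=get(n); ba=(Wa-S)@Bm.T*1000; ha=cv2.cvtColor(a["image"],cv2.COLOR_RGB2HSV)
    r=((ha[...,0]<7)|(ha[...,0]>172))&(ha[...,1]>150)&(ba[...,2]>8)&(ba[...,1]>-10)&(ba[...,1]<125)&(abs(ba[...,0]+120)<22)
    q=ba[r]
    if len(q)>8: print(n,"lever",len(q),np.percentile(q,[3,50,97],axis=0).round(1).tolist(),"slope dz/dy",np.polyfit(q[:,1],q[:,2],1).round(3))
E
python3 go.py|sed -n '1p;9,$p'; python3 lev.py
```

```text
tcp [ 0.4865 -0.1791  0.0462] F [-0.3  0.   0.6] tip board [-122.2   47.2   44.6]
(-122, 52, 49) [ 0.13  0.48 -0.42]
(-122, 46, 39) [-0.21 -0.12  0.52]
(-122, 42, 29) [-0.56 -0.51  1.46]
(-122, 40, 21) [-0.84 -0.71  2.21]
(-122, 40, 18) [-0.95 -0.71  2.49]
side lever 26 [[-127.8, 4.6, 39.1], [-119.8, 10.9, 42.2], [-112.7, 24.9, 45.6]] slope dz/dy [-0.063 43.1  ]
wrist lever 4225 [[-130.9, 10.0, 22.2], [-122.5, 33.3, 38.1], [-113.0, 98.2, 45.0]] slope dz/dy [-0.262 47.347]
```

Lever is nearly down and following. Pressing it shut.

Call:
step_arm --pt "-0.2 -0.1 0.5" --pt "-0.4 -0.3 1.0" --pt "-0.55 -0.5 1.46" --pt "-0.7 -0.6 1.85" --pt "-0.84 -0.7 2.2" --pt "-0.95 -0.7 2.5" --pt "-1.0 -0.7 2.6" --pt "-1.0 -0.7 2.6" --spin '[0,0,0,0,0,0,0,0]'

```text
t: 16.28
tcp_pos: [0.4933, -0.1839, 0.03]
tcp_rot: [[-0.998, 0.069, -0.014], [0.069, 0.998, 0.0], [0.014, -0.001, -1.0]]
ft_force: [-34.3, 16.1, 72.0]
finger_gap: -0.0005
```

```bash
python3 go.py|sed -n '1p'; python3 lev.py
```

```text
tcp [ 0.4933 -0.1839  0.03  ] F [-34.3  16.1  72. ] tip board [-120.7   42.7   26.8]
side lever 48 [[-129.4, 2.2, 17.1], [-122.1, 12.1, 19.0], [-112.4, 65.1, 22.6]] slope dz/dy [ 0.038 18.639]
wrist lever 4751 [[-130.7, 6.4, 18.2], [-122.3, 62.1, 20.9], [-113.3, 98.1, 23.6]] slope dz/dy [ 0.025 19.644]
top lever 12 [[-129.1, 92.6, 14.7], [-121.5, 98.7, 19.6], [-99.8, 103.4, 108.4]] slope dz/dy [   6.275 -583.588]
```

The lever top reads 19–21 mm, flat, so it is shut. The press was firmer than needed at about 80 N; backing off now.

Call:
step_arm --pt "0.2 0 -0.7" --pt "0.7 0 -2" --pt "1.5 0 -4.5" --pt "2 0 -8" --pt "2 0 -12" --pt "2 0 -16" --pt "2 2 -18" --pt "2 6 -18" --pt "2 10 -18" --pt "2 10 -18" --spin '[0,0,0,0,0,0,0,0,0,0]'

```text
t: 17.27
tcp_pos: [0.4831, -0.0773, 0.2107]
tcp_rot: [[-0.998, 0.064, -0.011], [0.064, 0.998, 0.003], [0.012, 0.003, -1.0]]
ft_force: [-0.2, 0.1, -0.3]
finger_gap: 0.0
```

```bash
python3 lev.py; python3 - <<'E'
from fb import *
s=state(); print(s["t"],s["ft_force"].round(1),s["tcp_pos"].round(3))
c,W,s=get("wrist"); a,Wa,_=get("side")
for n,(cc,w) in dict(wrist=(c,W),side=(a,Wa)).items():
    b=(w-S)@Bm.T*1000; h=cv2.cvtColor(cc["image"],cv2.COLOR_RGB2HSV)
    m=((h[...,0]>7)&(h[...,0]<20)&(h[...,1]>145)&(h[...,2]>80))&(abs(b[...,2])<14)&(abs(b[...,1])<60)&(b[...,0]<60)&(b[...,0]>-160)
    p=b[m]; print(n,len(p),np.percentile(p,[.5,50,99.5],axis=0).round(1).tolist(),np.linalg.lstsq(np.c_[p[:,:2],np.ones(len(p))],p[:,2],rcond=None)[0].round(3))
save("m.png",np.hstack([cv2.resize(c["image"],(340,255)),cv2.resize(a["image"][205:295,230:350],(400,255))]))
E
```

```text
side lever 170 [[-129.7, 3.6, 16.1], [-121.0, 38.5, 20.7], [-112.0, 91.7, 24.3]] slope dz/dy [ 0.029 19.076]
wrist lever 1411 [[-129.4, 7.5, 19.4], [-121.1, 47.6, 21.4], [-112.5, 99.1, 23.5]] slope dz/dy [1.3000e-02 2.0757e+01]
17.4167 [-0.   0.3  0.3] [ 0.482 -0.083  0.21 ]
wrist 9537 [[-138.6, -53.1, 5.4], [-49.2, -5.3, 8.0], [19.1, 55.0, 11.3]] [-1.000e-03  0.000e+00  7.945e+00]
side 1282 [[-137.4, -54.8, 2.8], [-45.5, -15.5, 6.9], [17.6, 51.5, 11.3]] [-1.000e-03 -1.000e-03  6.936e+00]
```

View pics/m.png

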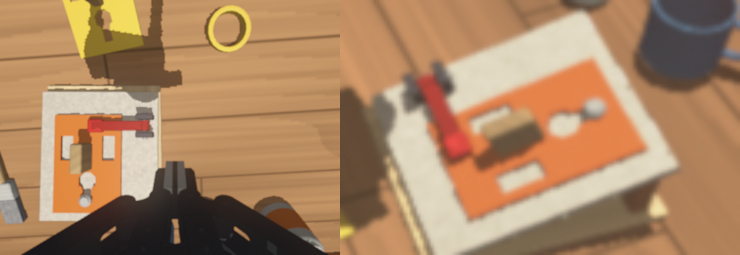

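The last view shows the lever shut across the plate's lower end, at left (120,126) and right (440,110). The stud is in the narrow end of the slot, the plate is flat, and the gripper is clear.

```bash
python3 -c "
from rig import close_job; print(close_job())"
```

```text
the job is handed in; nothing more can be done
None
```

The orange plate is on the stand and slid fully home on the stud, and the red lever is shut over it. I handed the job in at about 17.5 s of the 59 s allowed, with the gripper clear of everything.

**How it went:** I gripped the plate by its bar and pressed its front edge on the board so that it tilted 20° in the grip. I then fitted the large hole over the stud and slid the plate about 30 mm down the slope. It stopped dead at 11 N. After letting go, I swept the lever shut with closed fingers.

**Last checks:**
- **Plate:** it lies parallel to the board, with its upper face reading 7–8 mm out from it. About 6 mm is expected, and the measurements read 1–2 mm high. The stud shows in the narrow end of the keyhole, and the plate did not move when the lever closed.
- **Lever:** it is flat across the plate's lower end. Its top reads 19–21 mm above the board, against 19.5 mm when shut.
- **Robot:** the wrist force reads close to zero.

**What went wrong or disagreed:**
- **Missed grasp:** my first grasp closed above the bar. The real fingertips end about 40–46 mm short of the reported TCP, so I measured the gap with the wrist camera and allowed for it.
- **Hard press on the lever:** the wrist force reached about 81 N at the moment of shutting, below the 120 N limit. It was fingertip contact only.
- **Bystanders:** I never knowingly touched the other things, but I checked them only by eye in the pictures.

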